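# Check the closing load of a sprung tilt-out bin and mark the reading

### The arm

A 6-joint arm with a two-finger parallel gripper is mounted at the origin on the work surface. World frame = base frame: x ahead of the robot, y to its left, z up, the work surface at z = 0. Lengths are in m, angles in rad, forces in N, time in s.
With the tool pointing down it reaches from about 0.35 to 0.875 m from the base axis. Payload 15.5 kg.
Tool frame: the origin (TCP) lies on the centre line of the jaws, within the pads' length; the fingertips stand 19 mm ahead of it and the grasp point (between the pads) is the TCP; z points along the fingers, y is the line along which they close (so a half turn about z gives the same grasp; the last joint's range is limited). The gripper opens to 85 mm and grips with 20 to 120 N. Pads are 22 mm wide; open, the fingers measure 114 mm over their backs; the gripper's body (76 mm by 85 mm) begins 54 mm behind the grasp point. The pads swing forward as they close: fully open they stand 13 mm farther back than shut.
Start: joints at [-0.096, 0.494, 1.345, -0, 1.302, -0.096], TCP at [0.625, 0, 0.25] pointing down, gripper open.
Joint ranges: [-2.91, 2.91], [-0.82, 2.16], [0.22, 2.67], [-1.22, 4.37], [0.12, 2.79], [-3.08, 3.08]. Speed limits (rad/s): [1.89, 1.89, 2.57, 3.01, 3.01, 3.01].

### API

Orientations are given as [roll, pitch, yaw] about the fixed x, y, z axes, in that order (R = Rz(yaw) Ry(pitch) Rx(roll)).
In Python, from workcell import monitor, imaging, arm gives the robot as it stands.
- The arm moves only by the shell command python3 -m crank 'ROWS'. ROWS is JSON, a list of rows, each a list of 3 entries, a list of its own where there are three numbers: the shift along the world's x, y, z in m, then the turn about the world's z in degrees, then the finger opening in m, from 0 to 0.0854. In form: [[[dx, dy, dz], spin, jaw], ...]. A call has 1 to 5 rows; each row is the pose to reach, as a shift and turn from the pose commanded when the call began; what a row does not reach only later rows make up. A row lasts 1/12 s, in which the tool goes at most 41.7 mm and 7.16 degrees, less where a joint would pass 70% of its speed; a pose out of reach is approached as far as the arm can. A call with a gripper value outside its range is refused whole. The fingers move at their own pace and stop on an object; the grip force is fixed at half the most. Time passes only in rows, so rows that repeat a pose let the fingers close. It gives the time, the measured TCP pose, the force, the opening and the grip force at its end, in the units of the state.
- monitor.state(): the state, without advancing time (a new reading comes with each control period).
- imaging.snapshot(name): name is "scene" or "side" or "wrist"; returns the picture (480x640x3 uint8, red, green, blue); there is no depth.
- imaging.get_calibration(name): a dict with "vfov" (degrees; the focal length in pixels is half the picture's height over the tangent of half this angle, whatever the lens; pixels are square), "cx", "cy" (the principal point, pixels), "dist_coeffs" ([k1, k2, p1, p2, k3] as OpenCV has them; the pictures are not rectified), "rvec" (rotation vector, rad) and "tvec" (3), from world to camera coordinates, as OpenCV has them. Camera axes: x right, y down, z forward; pixel columns grow to the right and rows downward; lengths in m; the calibration is good to about 2 mm. A picture is of the moment at which its call begins: read the wrist's pose just before it. get_calibration takes no time and is no camera call; for the wrist camera it gives the pose at the moment of the call.
- arm.close_job(): hands the job in; it is judged then, once.
The state is a dict: "clock": time; "joints": joint angles; "joint_velocities": joint speeds; "effort": joint torques, N m; "ee_pos": TCP position; "ee_rot": TCP orientation; "contact_force": force on the tool from outside, world axes, zero at the start; "moment": the same for the moment, N m; "gripper_width": opening from 0.0 (shut) to 1.0 (fully open); "finger_force": force on a finger pad.
Only numpy, scipy, OpenCV 4.12 (cv2) and the standard library are available. Lean on these libraries where they do the work, as an engineer would, in place of code of your own. Each camera call takes 0.05 s, during which the arm holds its last target. There are 200 camera calls.

### The job

Check the closer spring of the tilt-out bin: push the orange bar of its sprung arm away from you with the fingertips until it carries 10 N (9 to 11, never above 12) and hold it there steadily for about a second, then ease it back gently, without letting it snap, until the bin hangs fully open again. The arm leaves the yellow drag pointer at its furthest deflection on the scale; without touching that pointer, slide the red tab until its line is level with the yellow one, and let go. Leave the mug, atomizer, coaster and watch stand where they are.

Things in the scene. Friction and masses are not known exactly. Their poses are not given: they have to be found in the camera images.
- gauge: Fixed white tilt-out unit. Origin on the dresser top below the hinge shaft (along y at x 0, z 35 mm); x runs away from the robot (push direction, scale direction), y along the unit, z up. In mm: carcass x 0..130, y -170..40, 195 high; open bin leans out to x -130 at y -160..30, up to z 165; grey scale deck x -65..105, y 125..225, top z 50, a tick every 5 mm of x, long ones every 10.
- tiltbin (a joint): Angle (rad) of the blue-fronted bin and its steel closer arm, one rigid piece on the shaft: 0 = hanging fully open (rest stop, every start), grows as the arm is pushed to unit +x, stop at 0.75. A spring and the bin's weight (unknown, differs per start) drive it back. 10 N on the bar gives 0.18 to 0.5 rad: go by the felt force; near there the bar gives about 5 to 9 mm per newton.
- push_bar (a point): Orange round bar, smooth and slippery (friction 0.06, so the felt force is the push itself), at the top of the closer arm, 16 mm diameter, 66 long, along the unit's y: the place to push. Origin at its centre, at rest at x -30, y 95, z 163 mm in the unit's frame, 131 mm from the shaft about which it swings. Free space in front (unit -x), above and 25 mm below it.
- telltale: Yellow drag pointer, sliding along the scale (unit +x) with 85 mm travel; at the start its line stands at unit x -12 to -8 mm. Not to be touched. Pushed only by a steel pin on the arm 85 mm from the shaft (about 0.65 times the bar's travel), it stays by friction where the arm left it. Its flag, 4 x 12 mm, rises to z 131 at unit y 138. Origin: below its line, at unit y 0, z 0.
- telltale_line (a point): Tip of the yellow pointer's 3 mm wide line on the scale, at unit y 168, z 55; its x axis is along the scale (the unit's x).
- tab (a joint): Position (m) of the red tab along the scale (unit +x), 0 with its line at unit x -12 mm (the zero of the yellow pointer). Travel -12 to 88 mm; starts at 62 to 86 mm. Slides with about 1.5 N friction and stays where it is left.
- tab_line (a point): Tip of the red tab's 3 mm wide line on the scale, at unit y 172, z 55; axes as the unit's.
- tab_top (a point): Centre of the top of the red tab's grip, an upright block 14 mm (along unit x) x 24 mm (along y), from the deck up to z 108; it can be pinched across its 14 mm from above, free for 35 mm down and 40 mm on both sides along x. Centre at unit y 202.
- mug: Lime green ceramic mug, 76 mm across, 92 high, handle at its +y, make-up brushes up to 170 mm; origin under its centre. Bystander.
- atomizer: Amber glass perfume atomizer with chrome cap, 62 mm across, 100 high; origin under its centre. Bystander.
- coaster: Round slate coaster, 96 mm across, 8 thick, with a chrome hair clip lying on it; origin under its centre. Bystander.
- watch_stand: Wooden watch stand with a watch, foot 84 mm across, 130 high; origin under its centre. Bystander.

How it is judged:
By the outcome, as a careful person would: the job done as asked, in the order asked, and still so for the second after the job is handed in, with the robot touching nothing.
It also fails if it takes over 64 s, if anything falls off the work surface, if the arm or the gripper's body presses on something with over 40 N, if the wrist force passes 120 N, or if a joint passes its speed limit or range.

## Working session

There is one attempt and no reset: what is moved stays moved. The work goes in short steps, Python scripts to look and compute and a shell command to move; the robot and the scene stay as the last step left them, time stands still between calls to the robot, and variables do not carry over. Pictures are saved under pics/ and viewed, at most 10 in all, crops included, and the job is handed in when it is done.

```bash
mkdir -p pics; cat > h.py <<'E'
import numpy as np,cv2
from workcell import monitor,imaging,arm
def K(c):
    f=240/np.tan(np.radians(c["vfov"])/2)
    return np.array([[f,0,c["cx"]],[0,f,c["cy"]],[0,0,1.]])
def ray(c,px):
    p=cv2.undistortPoints(np.array([[px]],float),K(c),np.array(c["dist_coeffs"],float))[0,0]
    R=cv2.Rodrigues(np.array(c["rvec"],float))[0]
    return -R.T@np.array(c["tvec"],float).ravel(), R.T@np.array([p[0],p[1],1])
def onz(c,px,z):
    o,d=ray(c,px); return o+d*(z-o[2])/d[2]
def tri(l):
    A=0;b=0
    for o,d in l:
        d=d/np.linalg.norm(d);P=np.eye(3)-np.outer(d,d);A=A+P;b=b+P@o
    return np.linalg.solve(A,b)
def proj(c,P):
    return cv2.projectPoints(np.array(P,float).reshape(-1,1,3),np.array(c["rvec"],float),np.array(c["tvec"],float),K(c),np.array(c["dist_coeffs"],float))[0][:,0]
def snap(n,f=None):
    im=imaging.snapshot(n)
    if f: cv2.imwrite("pics/"+f,cv2.cvtColor(im,cv2.COLOR_RGB2BGR))
    return im
def mask(im,h0,h1,s=120,v=80):
    return cv2.inRange(cv2.cvtColor(im,cv2.COLOR_RGB2HSV),(h0,s,v),(h1,255,255))
def blobs(m,amin=25):
    n,_,st,ce=cv2.connectedComponentsWithStats(m)
    return [(st[i].tolist(),ce[i].round(1).tolist()) for i in range(1,n) if st[i][4]>=amin]
E
python3 - <<'E'
from h import *
print(monitor.state())
for n in("scene","side","wrist"):
    im=snap(n,n+"0.png");c=imaging.get_calibration(n);print(n,ray(c,(320,240)))
    for k,a in dict(red=(0,5),orange=(7,17),yellow=(22,32)).items(): print(k,blobs(mask(im,*a)))
a=[cv2.imread("pics/%s0.png"%n) for n in("scene","side")]
E
```

```text
{'clock': 0.0, 'joints': array([-9.54909739e-02,  4.94219360e-01,  1.34609220e+00, -1.42289454e-05,
        1.30249172e+00, -9.54810425e-02]), 'joint_velocities': array([-0.00106013, -0.0029623 ,  0.00127549,  0.00256153, -0.00042301,
        0.00087215]), 'effort': array([-2.68344644e-03, -8.82162237e+01, -3.83866239e+01, -4.40739132e-04,
        1.02696815e-02,  1.38197843e-04]), 'ee_pos': array([6.24685801e-01, 3.45772206e-05, 2.49690929e-01]), 'ee_rot': array([-3.14038624e+00, -1.01763294e-04,  1.57079011e+00]), 'contact_force': array([-0.05680798, -0.41739996, -0.36114259]), 'moment': array([-0.00549404,  0.00734486,  0.04636851]), 'finger_force': 0.0, 'gripper_width': 1.0016072727379977}
scene (array([-0.08671278, -0.2746663 ,  0.98365695]), array([ 0.55698865,  0.1806953 , -0.81066643]))
red [([269, 184, 10, 20, 128], [273.3, 193.3])]
orange [([77, 32, 46, 57, 1111], [91.9, 52.3]), ([79, 47, 210, 119, 14063], [183.1, 105.9]), ([300, 78, 340, 310, 36345], [503.9, 184.2]), ([106, 154, 13, 17, 76], [111.8, 161.2]), ([81, 157, 26, 33, 404], [91.8, 176.5]), ([134, 162, 21, 15, 137]
[... 889 characters left out ...]
3, 209.6]), ([305, 322, 28, 24, 390], [317.6, 335.5]), ([384, 344, 13, 17, 80], [389.9, 351.1]), ([352, 358, 42, 40, 816], [371.1, 382.0]), ([364, 361, 19, 17, 145], [373.2, 369.0]), ([622, 372, 18, 67, 636], [633.3, 410.3])]
yellow [([292, 214, 15, 12, 74], [300.9, 219.6])]
wrist (array([0.62495655, 0.06592226, 0.37391659]), array([-0.00411059, -0.23465379, -0.97239582]))
red [([316, 102, 33, 62, 1082], [332.3, 123.3])]
orange [([491, 0, 149, 395, 46794], [574.7, 192.1]), ([172, 238, 30, 78, 1926], [186.2, 272.9]), ([31, 314, 65, 64, 2132], [63.0, 343.4]), ([84, 445, 32, 20, 418], [101.3, 455.2]), ([514, 445, 56, 35, 1302], [540.9, 465.1])]
yellow [([233, 162, 34, 63, 764], [249.4, 201.2])]
```

View pics/scene0.png

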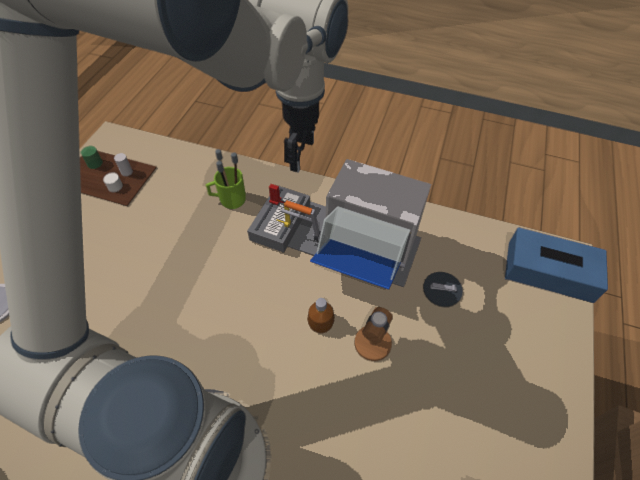

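View pics/side0.png

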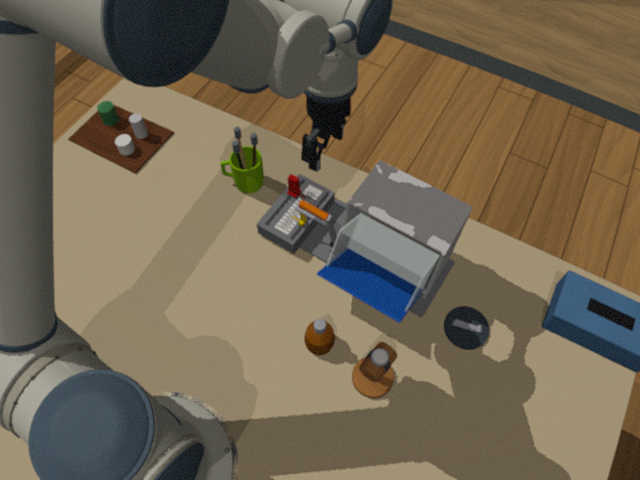

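The scene shows the orange bar at (298,207), the red tab at (273,193), yellow at (286,220). Mug lies to the left at (230,188). The side view shows the bar at (313,210), tab at (293,186), and yellow at (301,220).

View pics/wrist0.png

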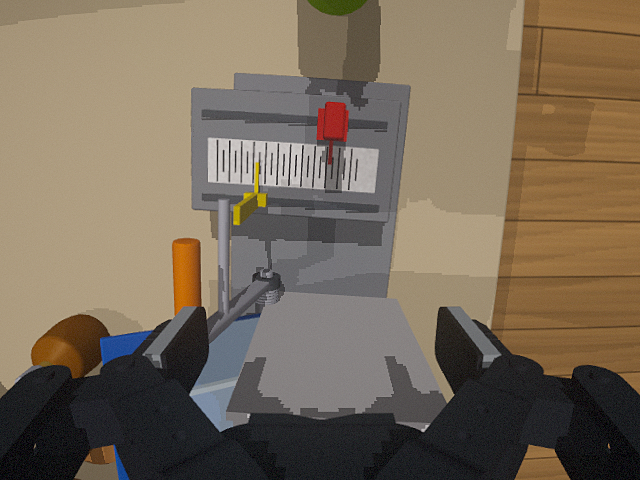

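```bash
python3 - <<'E'
from h import *
C={n:imaging.get_calibration(n) for n in("scene","side","wrist")}
def ends(im,box):
    x,y,w,h=box;m=np.zeros((480,640),np.uint8);m[y:y+h,x:x+w]=mask(im,7,17)[y:y+h,x:x+w]
    r=cv2.minAreaRect(cv2.findNonZero(m));print(r)
    p=cv2.boxPoints(r);e=sorted([(np.linalg.norm(p[i]-p[(i+1)%4]),i) for i in range(4)])
    q=[(p[i]+p[(i+1)%4])/2 for _,i in e[:2]]; return sorted(q,key=lambda a:a[0]),r[0]
I={n:cv2.cvtColor(cv2.imread("pics/%s0.png"%n),cv2.COLOR_BGR2RGB) for n in C}
E={"scene":ends(I["scene"],(284,200,28,15)),"side":ends(I["side"],(299,200,30,20)),"wrist":ends(I["wrist"],(172,238,30,78))}
ss=("scene","side")
for n in C: print(n,[onz(C[n],p,.163).round(4) for p in E[n][0]], onz(C[n],E[n][1],.163).round(4))
print("tri3",tri([ray(C[n],E[n][1]) for n in C]))
E
```

```text
((297.2500305175781, 206.75003051757812), (28.144268035888672, 6.957010269165039), 18.43494987487793)
((312.800048828125, 209.4000244140625), (31.304948806762695, 8.049844741821289), 26.56505012512207)
((186.46563720703125, 276.3170166015625), (76.88195037841797, 28.13699722290039), 88.83085632324219)
scene [array([0.5524, 0.0219, 0.163 ]), array([ 0.5473, -0.0455,  0.163 ])] [ 0.5498 -0.0121  0.163 ]
side [array([0.5438, 0.0193, 0.163 ]), array([ 0.5419, -0.0457,  0.163 ])] [ 0.5428 -0.0135  0.163 ]
wrist [array([0.5475, 0.0163, 0.163 ]), array([ 0.5439, -0.0314,  0.163 ])] [ 0.5458 -0.0069  0.163 ]
tri3 [ 0.54649231 -0.01070149  0.16115634]
```

The wrist view looks down on the unit: scale corners around (208,137)–(378,192), yellow line at (257,165–195), tab top near (336,107), and bar at (186,276). The unit is turned slightly clockwise.

```bash
python3 - <<'E'
from h import *
c=imaging.get_calibration("wrist")
im=cv2.cvtColor(cv2.imread("pics/wrist0.png"),cv2.COLOR_BGR2RGB)
hsv=cv2.cvtColor(im,cv2.COLOR_RGB2HSV)
w=cv2.inRange(hsv,(0,0,190),(180,60,255)); w[:130]=0;w[200:]=0;w[:,:200]=0;w[:,390:]=0
w=cv2.morphologyEx(w,cv2.MORPH_CLOSE,np.ones((9,9)))
for b in blobs(w,200): print(b)
cn=max(cv2.findContours(w,0,2)[0],key=cv2.contourArea)
r=cv2.minAreaRect(cn);P=cv2.boxPoints(r)
for p in P: print(p,onz(c,p,.05).round(4))
r=mask(im,0,5);y,x=np.where(r>0)
for row in range(100,166,4): print(row,x[y==row].min() if (y==row).any() else None,x[y==row].max() if (y==row).any() else None)
yl=mask(im,22,32)
y,x=np.where(yl>0)
for row in range(160,200,4): 
    s=x[y==row]
    if len(s): print("y",row,s.min(),s.max(),onz(c,(s.mean(),row),.055).round(4))
E
python3 -m crank '[[[0,0,0],0,0.0],[[0,0,0],0,0.0],[[0,0,0],0,0.0],[[0,0,0],0,0],[[0,0,0],0,0]]'
```

```text
([208, 138, 117, 51, 4839], [264.2, 162.7])
([342, 148, 16, 43, 378], [348.4, 171.2])
[205.46156 181.3077 ] [0.5272 0.0386 0.05  ]
[208.09328 137.4456 ] [0.5317 0.0744 0.05  ]
[325.76965 144.50618] [0.6283 0.0682 0.05  ]
[323.13794 188.36827] [0.6262 0.0323 0.05  ]
100 None None
104 326 345
108 319 345
112 318 347
116 318 347
120 318 347
124 318 347
128 317 347
132 317 346
136 317 346
140 330 346
144 329 332
148 329 330
152 329 331
156 330 330
160 328 331
164 None None
y 164 256 258 [0.5722 0.0528 0.055 ]
y 168 255 259 [0.5721 0.0496 0.055 ]
y 172 255 258 [0.5715 0.0463 0.055 ]
y 176 255 258 [0.5714 0.0431 0.055 ]
y 180 255 258 [0.5713 0.0398 0.055 ]
y 184 255 258 [0.5712 0.0365 0.055 ]
y 188 254 257 [0.5702 0.0332 0.055 ]
y 192 246 257 [0.5667 0.0299 0.055 ]
y 196 244 266 [0.5695 0.0266 0.055 ]
clock: 0.57
ee_pos: [0.625, 0.0, 0.2503]
ee_rot: [-3.142, -0.0, 1.571]
contact_force: [0.8, -1.4, -0.2]
gripper_width: 0.303
finger_force: 0.0
```

```bash
python3 -m crank '[[[-0.04,-0.004,0],-2,0],[[-0.08,-0.008,0],-3.6,0],[[-0.127,-0.012,0],-3.6,0],[[-0.127,-0.012,-0.02],-3.6,0],[[-0.127,-0.012,-0.05],-3.6,0]]' >/dev/null
python3 -m crank '[[[0,0,-0.02],0,0],[[0,0,-0.031],0,0],[[0,0,-0.031],0,0],[[0,0,-0.031],0,0],[[0,0,-0.031],0,0]]'
cat > f.py <<'E'
from h import *
a=np.radians(-3.6);u=np.array([np.cos(a),np.sin(a),0])
s=monitor.state();print(round(s["clock"],2),"F",(s["contact_force"]).round(2),"push",round(-s["contact_force"]@u,2),s["ee_pos"].round(4))
E
for i in 1 2 3 4; do python3 -m crank '[[[0,0,0],0,0]]'>/dev/null; python3 f.py; done
python3 - <<'E'
from h import *
for n in("wrist","side"): snap(n,n+"1.png")
E
```

```text
clock: 1.4
ee_pos: [0.4985, -0.0121, 0.1701]
ee_rot: [3.14, 0.0, 1.508]
contact_force: [0.2, 0.2, 0.5]
gripper_width: -0.001
finger_force: 0.0
1.48 F [ 0.96 -0.09  0.7 ] push -0.96 [ 0.4986 -0.012   0.1702]
1.57 F [-0.67  0.61  0.71] push 0.71 [ 0.4985 -0.012   0.1701]
1.65 F [ 0.48 -0.14  0.3 ] push -0.49 [ 0.4983 -0.012   0.1699]
1.73 F [-0.19 -0.15 -0.32] push 0.18 [ 0.4982 -0.012   0.1697]
```

View pics/wrist1.png

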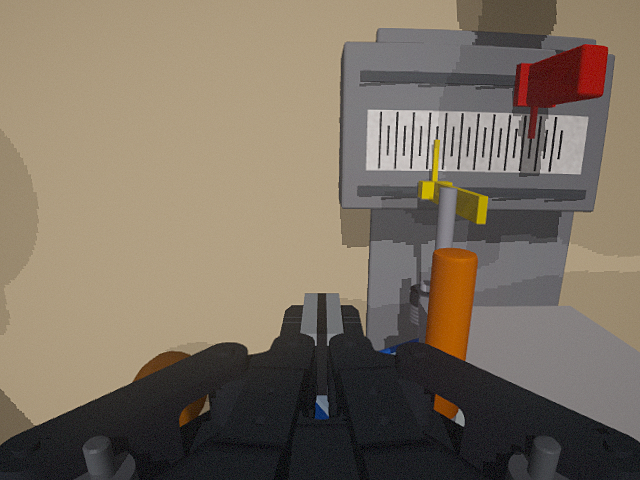

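The wrist view confirms alignment: shut fingers at column 320, bar at columns 428–477 beyond the fingertips, and the scale level in the picture.

```bash

python3 -m crank '[[[0.006,-0.0004,0],0,0],[[0.012,-0.0008,0],0,0],[[0.018,-0.0011,0],0,0]]'>/dev/null; python3 f.py
for i in 1 2 3 4 5 6; do python3 -m crank '[[[0.002,-0.00012,0],0,0],[[0.004,-0.00025,0],0,0]]'>/dev/null; python3 f.py; done
```

```text
2.08 F [ 0.52 -0.1  -0.14] push -0.53 [ 0.5169 -0.0132  0.1694]
2.25 F [-0.17 -0.3  -0.29] push 0.15 [ 0.5206 -0.0134  0.1692]
2.42 F [-3.96  0.51  0.7 ] push 3.99 [ 0.524  -0.0136  0.1692]
2.58 F [-4.6  -0.17  0.88] push 4.58 [ 0.5273 -0.0137  0.1691]
2.75 F [-5.75  0.74  0.79] push 5.78 [ 0.5313 -0.014   0.1691]
2.92 F [-6.45  0.47  2.18] push 6.47 [ 0.5352 -0.0142  0.169 ]
3.08 F [-7.08  0.64  2.34] push 7.11 [ 0.539  -0.0145  0.169 ]
```

```bash

for i in 1 2 3 4 5 6; do python3 -m crank '[[[0.001,-0.00006,0],0,0],[[0.002,-0.00012,0],0,0]]'>/dev/null; python3 f.py; done
```

```text
3.25 F [-6.22  0.29  1.5 ] push 6.23 [ 0.541  -0.0146  0.1689]
3.42 F [-7.15 -0.11  1.48] push 7.13 [ 0.5429 -0.0147  0.1689]
3.58 F [-8.16  1.3   2.28] push 8.22 [ 0.5448 -0.0148  0.1689]
3.75 F [-6.94  1.33  1.92] push 7.01 [ 0.5468 -0.0149  0.1689]
3.92 F [-7.27 -0.48  1.56] push 7.23 [ 0.5487 -0.015   0.1689]
4.08 F [-8.7   0.57  1.87] push 8.72 [ 0.5507 -0.0152  0.1689]
```

```bash

for i in 1 2 3 4; do python3 -m crank '[[[0.001,-0.00006,0],0,0],[[0.002,-0.00012,0],0,0]]'>/dev/null; python3 f.py; done
for i in 1 2 3 4 5; do python3 -m crank '[[[0,0,0],0,0]]'>/dev/null; python3 f.py; done
```

```text
4.25 F [-8.43  0.3   1.43] push 8.43 [ 0.5527 -0.0153  0.1689]
4.42 F [-8.73 -0.09  1.3 ] push 8.7 [ 0.5546 -0.0154  0.1689]
4.58 F [-9.38  0.62  2.54] push 9.4 [ 0.5566 -0.0155  0.1689]
4.75 F [-9.13 -0.58  2.63] push 9.07 [ 0.5586 -0.0156  0.1689]
4.83 F [-9.25  0.57  1.11] push 9.27 [ 0.5587 -0.0156  0.1688]
4.92 F [-9.1   0.62  1.65] push 9.12 [ 0.5586 -0.0156  0.1689]
5.0 F [-7.9  -0.46  1.62] push 7.86 [ 0.5586 -0.0156  0.1689]
5.08 F [-8.37  0.54  2.41] push 8.39 [ 0.5586 -0.0156  0.1689]
5.17 F [-7.84  0.19  1.61] push 7.83 [ 0.5586 -0.0156  0.1689]
```

```bash

python3 -m crank '[[[0.002,-0.00012,0],0,0],[[0.004,-0.00025,0],0,0],[[0.006,-0.00037,0],0,0],[[0.007,-0.00044,0],0,0]]'>/dev/null
for i in 1 2 3 4 5 6 7 8; do python3 -m crank '[[[0,0,0],0,0]]'>/dev/null; python3 f.py; done
```

```text
5.58 F [-9.58 -0.52  2.35] push 9.53 [ 0.5656 -0.0161  0.1688]
5.67 F [-10.24   0.15   2.07] push 10.22 [ 0.5655 -0.0161  0.1688]
5.75 F [-9.77 -0.07  1.96] push 9.74 [ 0.5655 -0.0161  0.1688]
5.83 F [-8.25  0.16  1.32] push 8.24 [ 0.5655 -0.0161  0.1688]
5.92 F [-9.41  0.11  2.02] push 9.4 [ 0.5654 -0.0161  0.1688]
6.0 F [-8.86  0.02  1.84] push 8.85 [ 0.5655 -0.0161  0.1688]
6.08 F [-9.06 -0.15  2.47] push 9.03 [ 0.5654 -0.0161  0.1688]
6.17 F [-8.83  0.98  1.66] push 8.87 [ 0.5655 -0.0161  0.1688]
```

```bash

python3 -m crank '[[[0.001,-0.00006,0],0,0],[[0.002,-0.00012,0],0,0],[[0.003,-0.00019,0],0,0],[[0.004,-0.00025,0],0,0]]'>/dev/null
for i in 1 2 3 4 5 6 7 8 9 10 11 12 13 14 15; do python3 -m crank '[[[0,0,0],0,0]]'>/dev/null; python3 f.py; done
```

```text
6.58 F [-9.72 -0.47  1.68] push 9.67 [ 0.5693 -0.0163  0.1687]
6.67 F [-8.73  0.12  1.18] push 8.72 [ 0.5693 -0.0163  0.1687]
6.75 F [-9.51  0.43  1.46] push 9.52 [ 0.5693 -0.0163  0.1687]
6.83 F [-9.64  0.62  0.69] push 9.66 [ 0.5693 -0.0163  0.1687]
6.92 F [-9.92 -0.34  0.86] push 9.87 [ 0.5693 -0.0163  0.1687]
7.0 F [-9.24  0.24  1.72] push 9.23 [ 0.5693 -0.0163  0.1687]
7.08 F [-9.44 -0.12  0.94] push 9.42 [ 0.5693 -0.0163  0.1687]
7.17 F [-9.32  1.22  0.55] push 9.37 [ 0.5693 -0.0163  0.1687]
7.25 F [-9.16  0.11  0.77] push 9.15 [ 0.5693 -0.0163  0.1687]
7.33 F [-10.34  -0.03   1.01] push 10.32 [ 0.5693 -0.0163  0.1687]
7.42 F [-9.42 -0.36  1.08] push 9.38 [ 0.5693 -0.0163  0.1687]
7.5 F [-9.98  0.4   0.34] push 9.99 [ 0.5692 -0.0163  0.1687]
7.58 F [-9.8  -0.16  0.75] push 9.77 [ 0.5692 -0.0163  0.1687]
7.67 F [-8.94  0.4   0.62] push 8.95 [ 0.5693 -0.0163  0.1687]
7.75 F [-9.45 -0.18  0.92] push 9.42 [ 0.5693 -0.0163  0.1687]
```

```bash

python3 -m crank '[[[0.001,-0.00006,0],0,0],[[0.002,-0.00012,0],0,0],[[0.003,-0.00019,0],0,0]]'>/dev/null
for i in 1 2 3 4 5 6 7 8 9 10 11 12 13 14 15 16; do python3 -m crank '[[[0,0,0],0,0]]'>/dev/null; python3 f.py; done
```

```text
8.08 F [-9.92  0.14  0.93] push 9.91 [ 0.5721 -0.0165  0.1685]
8.17 F [-10.28  -0.    -0.75] push 10.26 [ 0.5721 -0.0165  0.1685]
8.25 F [-11.25  -0.76  -0.2 ] push 11.18 [ 0.5721 -0.0165  0.1685]
8.33 F [-10.52  -0.09  -0.09] push 10.49 [ 0.572  -0.0165  0.1685]
8.42 F [-9.66 -0.83 -1.36] push 9.59 [ 0.5721 -0.0165  0.1685]
8.5 F [-11.13   0.04  -0.24] push 11.11 [ 0.5721 -0.0165  0.1685]
8.58 F [-10.11  -0.09  -0.15] push 10.08 [ 0.5721 -0.0165  0.1685]
8.67 F [-9.99 -0.01 -0.88] push 9.96 [ 0.572  -0.0165  0.1685]
8.75 F [-9.88 -0.32  0.24] push 9.84 [ 0.5721 -0.0165  0.1685]
8.83 F [-11.55  -0.3    0.48] push 11.51 [ 0.572  -0.0165  0.1685]
8.92 F [-10.71  -0.05  -0.61] push 10.68 [ 0.5721 -0.0165  0.1685]
9.0 F [-10.17   0.07  -1.26] push 10.15 [ 0.572  -0.0165  0.1685]
9.08 F [-11.11   0.91  -0.44] push 11.14 [ 0.5721 -0.0165  0.1685]
9.17 F [-10.01  -0.22  -0.26] push 9.98 [ 0.5721 -0.0165  0.1685]
9.25 F [-9.84  0.27 -1.22] push 9.84 [ 0.5721 -0.0165  0.1685]
9.33 F [-10.02   0.55  -1.58] push 10.04 [ 0.5721 -0.0165  0.1685]
```

Held about 10.3 N for 1.3 s; now ease back.

```bash

for i in 1 2 3 4; do python3 -m crank '[[[-0.002,0.00012,0],0,0],[[-0.004,0.00025,0],0,0],[[-0.006,0.00038,0],0,0],[[-0.008,0.0005,0],0,0],[[-0.01,0.00063,0],0,0]]'>/dev/null; python3 f.py; done
for i in 1 2 3; do python3 -m crank '[[[-0.001,0.00006,0],0,0],[[-0.002,0.00012,0],0,0],[[-0.003,0.00019,0],0,0],[[-0.004,0.00025,0],0,0],[[-0.005,0.00031,0],0,0]]'>/dev/null; python3 f.py; done
```

```text
9.75 F [-8.77  0.08  1.06] push 8.76 [ 0.5624 -0.0159  0.1688]
10.17 F [-7.57  0.49 -0.62] push 7.58 [ 0.5524 -0.0152  0.1687]
10.58 F [-6.38  0.87 -1.37] push 6.43 [ 0.5427 -0.0146  0.1688]
11.0 F [-5.37  0.13 -0.88] push 5.37 [ 0.533  -0.014   0.1689]
11.42 F [-4.43  0.59 -1.01] push 4.45 [ 0.5288 -0.0138  0.1692]
11.83 F [-2.78  0.64 -1.46] push 2.81 [ 0.524  -0.0135  0.1693]
12.25 F [ 0.1  -0.13 -0.65] push -0.11 [ 0.5192 -0.0132  0.1694]
```

```bash

python3 -m crank '[[[-0.014,0.001,0],0,0],[[-0.014,0.001,0.03],0,0],[[-0.014,0.001,0.07],0,0],[[-0.014,0.001,0.1],0,0],[[0.02,0.001,0.1],0,0]]'>/dev/null
python3 -m crank '[[[0.04,0.005,0],0,0.045],[[0.07,0.01,0],0,0.045],[[0.07,0.01,0],0,0.045],[[0.07,0.01,0],0,0.045],[[0.07,0.01,0],0,0.045]]'
cat > m.py <<'E'
from h import *
import sys
s=monitor.state();c=imaging.get_calibration("wrist");im=snap("wrist",sys.argv[1])
a=np.radians(-3.6);u=np.array([np.cos(a),np.sin(a),0]);v=np.array([-u[1],u[0],0])
print(s["ee_pos"].round(4),"tcp along u",(s["ee_pos"]@u).round(4),"v",(s["ee_pos"]@v).round(4))
for n,h in(("red",(0,5)),("yel",(22,32))):
    m=mask(im,*h);print(n,blobs(m))
    y,x=np.where(m>0)
    for r in range(y.min(),y.max()+1,5):
        q=x[y==r]
        if len(q):
            P=[onz(c,(t,r),.055) for t in (q.min(),q.max())];print(r,q.min(),q.max(),"u",[float((p@u).round(4)) for p in P],"v",round(float(P[0]@v),4), "u108",[float((onz(c,(t,r),.108)@u).round(4)) for t in(q.min(),q.max())],float((onz(c,(q.mean(),r),.108)@v).round(4)))
E
python3 m.py wrist2.png
```

```text
clock: 13.08
ee_pos: [0.6084, -0.0022, 0.2689]
ee_rot: [-3.141, 0.0, 1.508]
contact_force: [-0.2, -0.4, -0.6]
gripper_width: 0.529
finger_force: 0.0
[ 0.6084 -0.0022  0.2689] tcp along u 0.6073 v 0.036
red [([330, 100, 30, 46, 929], [345.3, 119.1]), ([343, 147, 3, 12, 32], [344.1, 152.5])]
100 341 356 u [0.6235, 0.636] v 0.1406 u108 [0.621, 0.6316] 0.1346
105 339 358 u [0.6219, 0.6378] v 0.1366 u108 [0.6196, 0.633] 0.1312
110 331 358 u [0.6152, 0.6379] v 0.1325 u108 [0.614, 0.6331] 0.1278
115 331 358 u [0.6152, 0.638] v 0.1285 u108 [0.614, 0.6332] 0.1244
120 330 358 u [0.6144, 0.638] v 0.1244 u108 [0.6133, 0.6332] 0.1209
125 331 359 u [0.6153, 0.639] v 0.1203 u108 [0.6141, 0.634] 0.1175
130 331 358 u [0.6153, 0.6382] v 0.1162 u108 [0.6141, 0.6334] 0.114
135 331 358 u [0.6153, 0.6383] v 0.1121 u108 [0.6141, 0.6335] 0.1106
140 343 345 u [0.6256, 0.6273] v 0.108 u108 [0.6227, 0.6242] 0.1071
145 343 345 u [0.6256, 0.6274] v 0.1039 u108 [0.6228, 0.6242] 0.1036
150 343 345 u [0.6257, 0.6274] v 0.0997 u108 [0.6228, 0.6243] 0.1
155 343 345 u [0.6258, 0.6275] v 0.0955 u108 [0.6229, 0.6243] 0.
[... 173 characters left out ...]
 0.5968] 0.0893
170 304 307 u [0.5921, 0.5947] v 0.0827 u108 [0.5945, 0.5967] 0.0857
175 304 307 u [0.5921, 0.5947] v 0.0784 u108 [0.5945, 0.5967] 0.0821
180 304 307 u [0.5921, 0.5947] v 0.0741 u108 [0.5945, 0.5967] 0.0785
185 304 307 u [0.592, 0.5946] v 0.0698 u108 [0.5944, 0.5966] 0.0748
190 296 315 u [0.5849, 0.6016] v 0.0654 u108 [0.5885, 0.6025] 0.0711
195 295 315 u [0.584, 0.6016] v 0.061 u108 [0.5877, 0.6025] 0.0674
200 295 315 u [0.5839, 0.6016] v 0.0566 u108 [0.5876, 0.6025] 0.0637
205 299 307 u [0.5874, 0.5945] v 0.0522 u108 [0.5906, 0.5965] 0.06
210 299 306 u [0.5873, 0.5936] v 0.0477 u108 [0.5905, 0.5957] 0.0562
215 299 304 u [0.5873, 0.5917] v 0.0432 u108 [0.5905, 0.5942] 0.0524
```

View pics/wrist2.png

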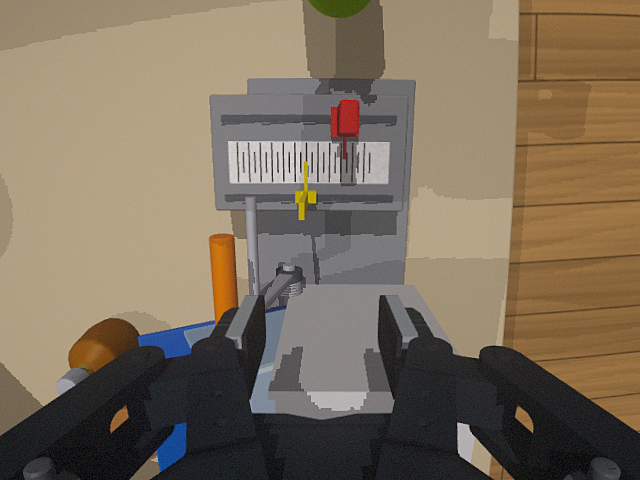

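The tab top is at (348,118) with its line at col 344; the yellow line is at cols 304–307, about 33 mm behind the red. Bar rests back in its initial place. Check the mug clearance before descending.

```bash
python3 - <<'E'
from h import *
im=cv2.cvtColor(cv2.imread("pics/scene0.png"),cv2.COLOR_BGR2RGB);c=imaging.get_calibration("scene")
b=blobs(mask(im,33,50,120,60),100);print(b)
for x in b: print(onz(c,x[1],.046))
im=cv2.cvtColor(cv2.imread("pics/side0.png"),cv2.COLOR_BGR2RGB);c=imaging.get_calibration("side")
b=blobs(mask(im,33,50,120,60),100)
for x in b: print(onz(c,x[1],.046))
for p in((238,130),(254,135),(236,143)): print(onz(c,p,.165))
E
```

```text
[([206, 167, 39, 42, 955], [228.8, 188.5])]
[0.640998   0.22337905 0.046     ]
[0.63225312 0.2205017  0.046     ]
[0.64563361 0.23430476 0.165     ]
[0.65040378 0.19525749 0.165     ]
[0.61179762 0.21664149 0.165     ]
```

```bash

python3 -m crank '[[[0.008,0.028,0],0,0.045],[[0.016,0.056,0],0,0.045],[[0.0245,0.0852,0],0,0.045],[[0.0245,0.0852,-0.03],0,0.045],[[0.0245,0.0852,-0.065],0,0.045]]'>/dev/null
python3 -m crank '[[[0,0,-0.03],0,0.045],[[0,0,-0.06],0,0.045],[[0,0,-0.08],0,0.045],[[0,0,-0.1],0,0.045],[[0,0,-0.1],0,0.045]]'; python3 m.py wrist3.png | grep -v '^yel' | head -3
```

```text
clock: 13.97
ee_pos: [0.6306, 0.0826, 0.101]
ee_rot: [-3.136, 0.001, 1.508]
contact_force: [-0.7, 0.3, -0.9]
gripper_width: 0.528
finger_force: 0.0
[0.6306 0.0826 0.101 ] tcp along u 0.6242 v 0.122
red [([301, 263, 53, 111, 4463], [327.2, 316.2])]
263 303 325 u [0.6156, 0.6258] v 0.1359 u108 [0.6185, 0.6255] 0.1521
```

View pics/wrist3.png

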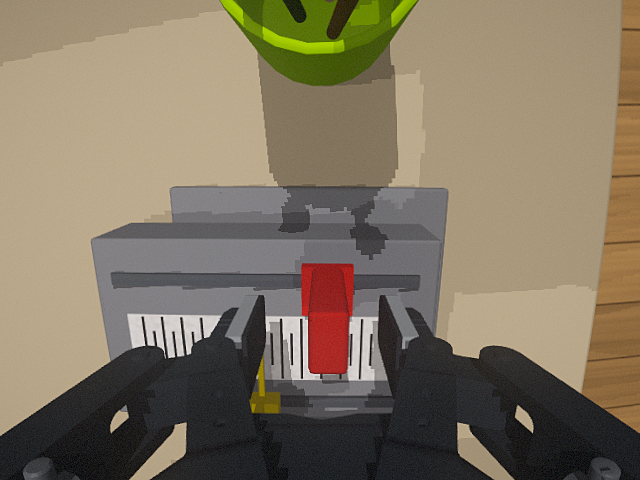

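The tab (col 305–353) stands between the pads (265 and 378), and nothing else is between them. Close, slide back about 31 mm.

```bash

python3 -m crank '[[[0,0,0],0,0],[[0,0,0],0,0],[[0,0,0],0,0],[[0,0,0],0,0],[[0,0,0],0,0]]'; python3 f.py
python3 -m crank '[[[-0.006,0.0004,0],0,0],[[-0.013,0.0008,0],0,0],[[-0.02,0.0013,0],0,0],[[-0.027,0.0017,0],0,0],[[-0.031,0.0019,0],0,0]]'
python3 -m crank '[[[0,0,0],0,0],[[0,0,0],0,0]]'; python3 f.py
python3 m.py wrist4.png
```

```text
clock: 14.43
ee_pos: [0.6342, 0.083, 0.1061]
ee_rot: [3.139, -0.0, 1.508]
contact_force: [-0.9, -0.7, 8.9]
gripper_width: 0.147
finger_force: 61.8
14.43 F [-0.94 -0.72  8.87] push 0.89 [0.6342 0.083  0.1061]
clock: 14.85
ee_pos: [0.6031, 0.0851, 0.1061]
ee_rot: [3.138, -0.001, 1.508]
contact_force: [2.1, 0.9, 8.0]
gripper_width: 0.147
finger_force: 61.7
clock: 15.02
ee_pos: [0.6031, 0.0851, 0.1061]
ee_rot: [3.139, -0.001, 1.508]
contact_force: [-1.8, 2.0, 8.8]
gripper_width: 0.149
finger_force: 61.8
15.02 F [-1.78  2.02  8.78] push 1.9 [0.6031 0.0851 0.1061]
[0.6031 0.0851 0.1061] tcp along u 0.5966 v 0.1228
red [([296, 261, 52, 107, 3669], [321.4, 311.5])]
261 300 300 u [0.5866, 0.5866] v 0.1362 u108 [0.5896, 0.5896] 0.1521
266 296 346 u [0.5847, 0.6086] v 0.1337 u108 [0.5882, 0.6049] 0.1503
271 296 346 u [0.5847, 0.6086] v 0.1312 u108 [0.5882, 0.6049] 0.1486
276 296 346 u [0.5846, 0.6087] v 0.1286 u108 [0.5882, 0.6049] 0.1468
281 296 346 u [0.5846, 0.6087] v 0.1261 u108 [0.5881, 0.605] 0.145
286 297 345 u [0.585, 0.6083] v 0.1235 u108 [0.5884, 0.6047] 0.1432
291 297 346 u [0.585, 0
[... 1432 characters left out ...]
, 0.6291] 0.2131
370 312 317 u [0.592, 0.5946] v 0.077 u108 [0.5933, 0.5951] 0.1108
375 312 317 u [0.592, 0.5946] v 0.074 u108 [0.5933, 0.5951] 0.1087
380 312 317 u [0.5919, 0.5946] v 0.071 u108 [0.5933, 0.5951] 0.1066
385 312 317 u [0.5919, 0.5945] v 0.0679 u108 [0.5932, 0.5951] 0.1044
390 302 332 u [0.5866, 0.6025] v 0.0648 u108 [0.5895, 0.6006] 0.1023
395 298 332 u [0.5844, 0.6025] v 0.0617 u108 [0.588, 0.6006] 0.1001
400 297 332 u [0.5838, 0.6025] v 0.0585 u108 [0.5876, 0.6007] 0.0979
405 297 332 u [0.5838, 0.6026] v 0.0553 u108 [0.5876, 0.6007] 0.0957
410 297 332 u [0.5837, 0.6026] v 0.0521 u108 [0.5875, 0.6007] 0.0934
415 298 331 u [0.5842, 0.6021] v 0.0488 u108 [0.5878, 0.6003] 0.0911
```

Yellow line u=0.5933, tab centre 0.5967: slide 3.3 mm more, release, rise, look.

```bash

python3 -m crank '[[[-0.0017,0.0001,0],0,0],[[-0.0033,0.0002,0],0,0],[[-0.0033,0.0002,0],0,0],[[-0.0033,0.0002,0],0,0]]'; 
python3 -m crank '[[[0,0,0],0,0.04],[[0,0,0],0,0.04],[[0,0,0],0,0.04],[[0,0,0],0,0.04],[[0,0,0.01],0,0.04]]'
python3 -m crank '[[[0,0,0.03],0,0.04],[[0,0,0.065],0,0.04],[[0,-0.03,0.1],0,0.04],[[0,-0.06,0.1],0,0.04],[[0,-0.085,0.1],0,0.04]]'>/dev/null
python3 -m crank '[[[0,0,0],0,0.04],[[0,0,0],0,0.04],[[0,0,0],0,0.04]]'
python3 m.py wrist5.png | cut -c1-70
python3 -c "
import cv2;i=cv2.imread('pics/wrist5.png');cv2.imwrite('pics/w5c.png',cv2.resize(i[60:300,180:460],None,fx=2.5,fy=2.5,interpolation=cv2.INTER_CUBIC))"
```

```text
clock: 15.4
ee_pos: [0.6002, 0.0853, 0.1061]
ee_rot: [3.138, -0.001, 1.508]
contact_force: [-0.4, 2.0, 7.9]
gripper_width: 0.145
finger_force: 61.8
clock: 15.82
ee_pos: [0.5983, 0.085, 0.1132]
ee_rot: [-3.139, 0.0, 1.508]
contact_force: [0.9, 0.7, -0.6]
gripper_width: 0.47
finger_force: 0.0
clock: 16.48
ee_pos: [0.5991, 0.0004, 0.2146]
ee_rot: [-3.142, -0.0, 1.508]
contact_force: [-0.5, -0.6, -0.7]
gripper_width: 0.474
finger_force: 0.0
[5.991e-01 4.000e-04 2.146e-01] tcp along u 0.5979 v 0.038
red [([298, 92, 35, 72, 1427], [315.0, 117.3])]
92 305 324 u [0.5866, 0.5998] v 0.1418 u108 [0.5887, 0.5995] 0.1347
97 303 325 u [0.5851, 0.6005] v 0.1384 u108 [0.5875, 0.6001] 0.1319
102 299 332 u [0.5823, 0.6054] v 0.1351 u108 [0.5852, 0.6041] 0.1292
107 299 332 u [0.5823, 0.6055] v 0.1317 u108 [0.5852, 0.6041] 0.1265
112 298 332 u [0.5815, 0.6055] v 0.1283 u108 [0.5846, 0.6041] 0.1237
117 299 332 u [0.5822, 0.6055] v 0.1249 u108 [0.5851, 0.6041] 0.121
122 298 331 u [0.5814, 0.6048] v 0.1215 u108 [0.5845, 0.6035] 0.1182
127 299 332 u [0.5821, 0.6055] v 0.118 u108 [0.5851, 0.6041] 0.1154
132 
[... 920 characters left out ...]
36, 0.5954] 0.0808
192 313 317 u [0.5918, 0.5948] v 0.0718 u108 [0.593, 0.5954] 0.0778
197 313 317 u [0.5918, 0.5948] v 0.0681 u108 [0.593, 0.5954] 0.0748
202 303 327 u [0.5844, 0.6022] v 0.0644 u108 [0.5869, 0.6014] 0.0718
207 303 327 u [0.5843, 0.6022] v 0.0607 u108 [0.5869, 0.6014] 0.0688
212 303 327 u [0.5843, 0.6022] v 0.0569 u108 [0.5869, 0.6014] 0.0657
217 310 317 u [0.5895, 0.5947] v 0.0532 u108 [0.5911, 0.5953] 0.0626
222 310 316 u [0.5895, 0.594] v 0.0494 u108 [0.5911, 0.5947] 0.0595
227 310 316 u [0.5894, 0.594] v 0.0455 u108 [0.591, 0.5947] 0.0564
232 310 316 u [0.5894, 0.594] v 0.0417 u108 [0.591, 0.5947] 0.0533
237 310 316 u [0.5894, 0.5939] v 0.0378 u108 [0.591, 0.5947] 0.0501
```

View pics/w5c.png

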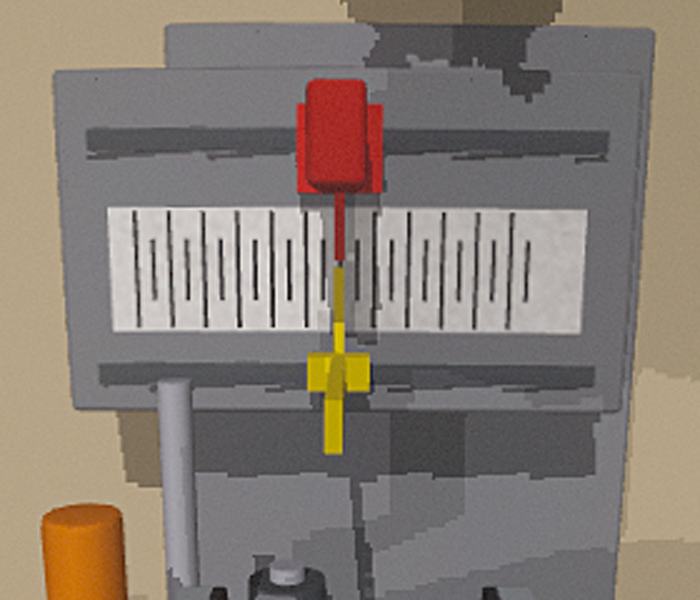

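The red and yellow lines meet as one, at columns 314–317 in the full picture. The gripper is clear and the bar is at rest.

```bash
python3 -c "
from workcell import arm
print(arm.close_job())"
```

```text
the job is handed in; nothing more can be done
None
```

The job is handed in: I held the bar at about 10.3 N (averaged over noisy readings) for 1.3 s and eased it back with the bin fully open, and the red line is within about a pixel (0.7 mm) of the yellow one, with the gripper clear.

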